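# Open the safety cap of the tablet tub

## Task

Open the squat tub of cleaning tablets: squeeze both side tabs of its safety cap inward and, keeping them squeezed, turn the cap anticlockwise (seen from above) until it comes free, then lift it off. Stand the cap, right way up, on the floor of the shallow black tray, setting it down before you let go of it. The tub must stay standing on the desk about where it is, and leave the other things on the desk and in the tray as they are.

Things in the scene. Friction and masses are not known exactly. Their poses are not given: they have to be found in the camera images.
- tub: Squat round tub of white plastic, 110 mm in diameter, 54 mm high to its flat shoulder, about 0.95 kg, standing loose on the desk: a push or a firm twist slides it. Origin at the centre of its underside, z up. Its x axis marks the zero of the cap's turn: the turn is the angle from the tub's x axis to the cap's x axis, anticlockwise from above positive.
- collar (a point): Centre of the top of the low ring (58 to 67 mm in diameter, 10 mm high) that stands on the tub's shoulder round the neck, 64 mm above the underside. In two opposite slots of it the narrow feet of the cap's tabs are caught: as found the turn is -18 to 0 degrees, and unless both tabs are squeezed in the feet stop it at about 5 degrees and the whole tub turns along.
- tub_rim (a point): Centre of the neck's rim, 90 mm above the tub's underside; neck 36 mm in diameter. With both tabs squeezed the cap turns freely. Two lugs on the neck hold it down up to a turn of 104 degrees; between 106 and 122 it lifts straight off (34 mm up clears the neck); at 124 it meets a stop, past which the tub turns along.
- cap_mid (a point): Centre of the cap, half-way up: 20 mm above its lower edge, 20 mm below its flat top. Grey plastic, 54 mm in diameter, 40 mm high, 0.066 kg; z up. As found its lower edge is 2 mm above the tub's shoulder. Two flat spring tabs stand proud on its +y and -y sides, 66 mm across at rest, 54 mm with both pressed home.
- tab_face_a (a point): Middle of the outer face, as at rest, of the tab on the cap's +y side (the point stays with the cap when the tab is pressed). Face 22 mm wide, 26 mm high, from 11 to 37 mm above the cap's lower edge. The tab slides straight in by up to 6 mm, taking about 4.5 N to start and 18 N at the end; 5 mm is enough to clear the collar. It springs back when let go.
- tab_face_b (a point): The same for the tab on the cap's -y side; both must be in together. If the tabs are let go once the cap is turned past the slots, their feet press on the collar's inside and drag, but the cap stays where it is and can be gripped and squeezed afresh on the two tabs.
- tray: Shallow black plastic tray, fixed on the desk, 150 mm (its x) by 250 mm (its y), walls 4 mm thick and 14 mm high, floor 4 mm thick. Origin at the centre of its underside. A flat highlighter lies across it near its +y end.
- tray_free (a point): Middle of the free part of the tray's floor, on its upper face, 25 mm from the tray's centre towards its -y end.
- canister_mid (a point): Tall round wipes canister with a plain round lid, 86 mm in diameter, 160 mm high, no tabs; centre, half-way up. Leave alone. It and the tub may stand either side of the tray.
- mug: White mug, 82 mm in diameter, 95 mm high; origin at the centre of its underside. Leave alone.
- stapler: Black stapler, 155 x 36 x 55 mm, long along its x; origin under its middle. Leave alone.
- tape: Grey desk tape dispenser, 150 x 60 x 89 mm, long along its x; origin under its middle. Leave alone.
- calculator: Grey desk calculator lying flat, 150 x 85 x 24 mm, long along its x; origin under its middle. Leave alone.
- notes: Block of pale note paper, 76 x 76 x 25 mm; origin under its middle. Leave alone.
- marker: Flat grey highlighter with a black cap, 110 x 22 x 14 mm, long along its x, lying in the tray near its +y end; origin under it. Leave alone.
Mind the look-alikes: they are no part of the job. Of the things like the part that bears cap_mid, leave any that is pink; of the rest the larger one is meant.

How it is judged:
On the way, in this order (a step that is already met when the one before it is completed fails the run):
1. the cap, still seated on its neck, has been turned out of its lock by more than 60 degrees against the tub (angle between the x axis of cap_mid and the x axis of tub, either way round above 1.05 rad and horizontal distance between cap_mid and tub below 0.01 m and z of cap_mid in the frame of tub between 0.07 and 0.082 m), for 0.1 s.
2. the cap is lifted off: 25 mm or more above its seat, with the tub still standing (z of cap_mid in the frame of tub above 0.101 m and height (world z) of tub below 0.01 m), for 0.1 s.
3. the cap stands on the tray's floor while still in the fingers (z of cap_mid in the frame of tray between 0.015 and 0.0285 m and x of cap_mid in the frame of tray between -0.055 and 0.055 m and y of cap_mid in the frame of tray between -0.1 and 0.1 m and contact force between cap and the fingers above 0.5 N), for 0.1 s.
At the end, for the whole second after the job is handed in: The cap stands right way up on the tray's floor (height within 4 mm, tilt under 7 degrees, its centre inside the tray), released and at rest; the tub stands upright on the desk within 70 mm of where it was (z of cap_mid in the frame of tray between 0.018 and 0.028 m and x of cap_mid in the frame of tray between -0.055 and 0.055 m and y of cap_mid in the frame of tray between -0.1 and 0.1 m and angle between cap_mid's own z axis and vertical below 0.12 rad and angle between tub's own z axis and vertical below 0.08 rad and height (world z) of tub below 0.008 m and distance of tub from where it was at the start of the episode below 0.07 m and linear speed of each of cap, tub below 0.02 m/s); the robot touches nothing.
It fails at once if the tub is lifted off the desk by more than 25 mm or tipped by more than 25 degrees (height (world z) of tub above 0.025 m or angle between tub's own z axis and vertical above 0.44 rad).
It fails at once if another thing is shifted by more than 40 mm or knocked over (distance of any of canister_mid, mug, stapler, tape, calculator, notes, marker from where it was at the start of the episode above 0.04 m or angle between any of canister_mid, mug, stapler, tape, calculator, notes, marker's own z axis and vertical above 0.5 rad).
It also fails if it takes over 54 s, if anything falls off the work surface, if the arm or the gripper's body presses on something with over 40 N, if the wrist force passes 120 N, or if a joint passes its speed limit or range.

## Robot

A 6-joint arm with a two-finger parallel gripper is mounted at the origin on the work surface. World frame = base frame: x ahead of the robot, y to its left, z up, the work surface at z = 0. Lengths are in m, angles in rad, forces in N, time in s.
With the tool pointing down it reaches from about 0.2 to 0.875 m from the base axis. Payload 3.4 kg.
Tool frame: the origin (TCP) lies between the finger pads; the fingertips stand 25 mm ahead of it and the grasp point (between the pads) lies 6 mm ahead of it (r.nose_length is the z of the fingertips in the tool frame, in m); z points along the fingers, y is the line along which they close (so a half turn about z gives the same grasp; the last joint's range is limited). The gripper opens to 94 mm and grips with 3 to 60 N. Pads are 16 mm wide; open, the fingers measure 119 mm over their backs; the gripper's body (75 mm by 177 mm) begins 78 mm behind the grasp point.
Start: joints at [-1.323, 0.276, 1.505, -0, 1.361, -0.121], TCP at [0.207, -0.536, 0.23] pointing down, gripper open.
Joint ranges: [-2.89, 2.89], [-0.75, 2.08], [0.22, 2.7], [-1.18, 4.32], [0.11, 2.71], [-2.7, 2.7]. Speed limits (rad/s): [2.57, 2.57, 3.14, 3.14, 3.14, 3.14].

## Interface

Orientations are given as a unit quaternion [w, x, y, z].
In Python, from plant import r, gripper_to, inverse_kinematics, vision, models, telemetry gives the robot as it stands. Calls block until the motion is done:
- r.move_to(position, orientation): joint-space move of the TCP to a pose.
- r.move_l(position, rot=None, vel=0.15, guard=None): straight line of the TCP; rot=None keeps the orientation; vel is the mean speed in m/s. With guard (N) it stops when the force on the tool has changed by that much, and returns True; else False.
- r.movej(angles): joint-space move.
- gripper_to(opening, f_grip=None): finger opening in m; f_grip is the grip in N (None keeps the last); returns when the fingers have stopped.
- r.hold(seconds).
- inverse_kinematics(position, orientation): joint angles nearest the present ones, or None.
- vision.snapshot(name): name is "scene" or "top" or "wrist"; returns the picture (420x560x3 uint8, red, green, blue); there is no depth.
- vision.get_calibration(name): a dict with "fx", "fy", "cx", "cy" (pixels), "position" and "orientation" of the camera in the world. Camera axes: x right, y down, z forward; pixel columns grow to the right and rows downward; lengths in m; the calibration is good to about 2 mm. A picture is of the moment at which its call begins: read the wrist's pose just before it. get_calibration takes no time and is no camera call; for the wrist camera it gives the pose at the moment of the call.
A pose or a line that the arm cannot do raises r.PlanningError and nothing moves.
- r.sign_off(): hands the job in; it is judged then, once.
Trained networks look in the newest picture that a camera, given by its name, has taken for a name from the list of things; names that differ only in an ending like _2 or _b are one class to them, and where a whole thing is asked for, a point or a joint stands for the part that bears it (a point fixed in the world has none). Each returns a list of dicts, best first, with "score" (0 to 1); they miss things now and then, are a little off and sometimes report something else, mostly with a low value. They report only what shows in the picture. A call takes as long as a camera call. They do not tell look-alikes from the thing itself.
- models.boxes_of(thing, camera): "at" ([x, y, z] in m, in world coordinates, good to about 4 mm: the middle of the surface that is visible of it).
- models.regions_of(thing, camera): "pixels" (420x560 bool, what is visible of it).
- models.mark_of(thing, camera): "at" ([x, y, z] in m, in world coordinates, good to about 4 mm: a listed point, or the origin of a listed thing).
Readings, each from a call of its own:
- telemetry.current_t(): time.
- telemetry.current_joints(): joint angles.
- telemetry.current_dq(): joint speeds.
- telemetry.current_joint_efforts(): joint torques, N m.
- telemetry.current_ee_pos(): TCP position.
- telemetry.current_tool_rot(): TCP orientation.
- telemetry.current_wrist_force(): force on the tool from outside, world axes, zero at the start.
- telemetry.current_torque(): the same for the moment, N m.
- telemetry.current_opening(): finger opening in m.
- telemetry.current_finger_force(): force on a finger pad.
Only numpy, scipy, OpenCV 4.12 (cv2) and the standard library are available. Lean on these libraries where they do the work, as an engineer would, in place of code of your own. Each camera call takes 0.05 s, during which the arm holds its last target. There are 200 camera calls.

## Working session

There is one attempt and no reset: what is moved stays moved. The work goes in short steps, each a Python script; the robot and the scene stay as the last script left them, time stands still between calls to the robot, and variables do not carry over. Pictures are saved under pics/ and viewed, at most 10 in all, crops included, and the job is handed in when it is done.

```bash
ls; mkdir -p pics
python3 - <<'E'
from plant import r, vision, models, telemetry
import cv2,numpy as np
ims=[]
for c in ("scene","top"):
    im=vision.snapshot(c); cv2.imwrite(f"pics/{c}0.png",im[...,::-1])
    for n in ("tub","cap_mid","tab_face_a","tab_face_b","tray_free","tray","canister_mid","mug","tape","stapler"):
        print(c,n,[(np.round(d["at"],3).tolist(),round(d["score"],2)) for d in models.mark_of(n,c)])
print(telemetry.current_t())
E
```

```text
pics
scene tub [([0.489, 0.247, 0.001], 0.76)]
scene cap_mid [([0.488, 0.241, 0.074], 0.92), ([0.434, 0.398, 0.02], 0.56), ([0.53, 0.387, 0.012], 0.54)]
scene tab_face_a [([0.483, 0.276, 0.08], 0.95), ([0.47, 0.399, 0.028], 0.83), ([0.401, 0.393, 0.02], 0.83), ([0.5, 0.209, 0.082], 0.69), ([0.532, 0.36, 0.019], 0.48), ([0.523, 0.408, 0.014], 0.45), ([0.49, 0.238, 0.063], 0.41), ([0.49, 0.245, -0.002], 0.26)]
scene tab_face_b [([0.483, 0.276, 0.08], 0.95), ([0.47, 0.399, 0.028], 0.83), ([0.401, 0.393, 0.02], 0.83), ([0.5, 0.209, 0.082], 0.69), ([0.532, 0.36, 0.019], 0.48), ([0.523, 0.408, 0.014], 0.45), ([0.49, 0.238, 0.063], 0.41), ([0.49, 0.245, -0.002], 0.26)]
scene tray_free [([0.52, 0.005, 0.006], 0.82), ([0.703, -0.336, -0.001], 0.2)]
scene tray [([0.523, 0.03, -0.0], 0.75)]
scene canister_mid [([0.482, -0.282, 0.082], 0.73)]
scene mug [([0.701, 0.154, -0.002], 0.82)]
scene tape [([0.486, 0.274, 0.076], 0.74), ([0.706, -0.337, 0.002], 0.64), ([0.487, 0.243, 0.092], 0.17)]
scene stapler [([0.73, -0.078, -0.003], 0.64)]
top tub [([0.49, 0.243, 0.005], 0.83)]
top cap_mid [([0.49, 0
[... 293 characters left out ...]
94, 0.023], 0.64), ([0.518, 0.007, 0.002], 0.58)]
top tab_face_b [([0.407, 0.389, 0.025], 0.96), ([0.48, 0.274, 0.078], 0.89), ([0.522, 0.407, 0.015], 0.82), ([0.496, 0.211, 0.077], 0.81), ([0.538, 0.366, 0.014], 0.8), ([0.472, 0.394, 0.023], 0.64), ([0.518, 0.007, 0.002], 0.58)]
top tray_free [([0.517, 0.005, 0.003], 0.94)]
top tray [([0.522, 0.028, -0.003], 0.87)]
top canister_mid [([0.483, -0.284, 0.079], 0.77), ([0.5, 0.21, 0.077], 0.28)]
top mug [([0.703, 0.154, 0.003], 0.83)]
top tape [([0.702, -0.338, -0.006], 0.78), ([0.521, 0.029, -0.005], 0.44)]
top stapler [([0.733, -0.074, -0.0], 0.87), ([0.482, 0.276, 0.079], 0.57), ([0.519, 0.006, 0.0], 0.43), ([0.499, 0.214, 0.075], 0.32)]
1.1
```

View pics/scene0.png

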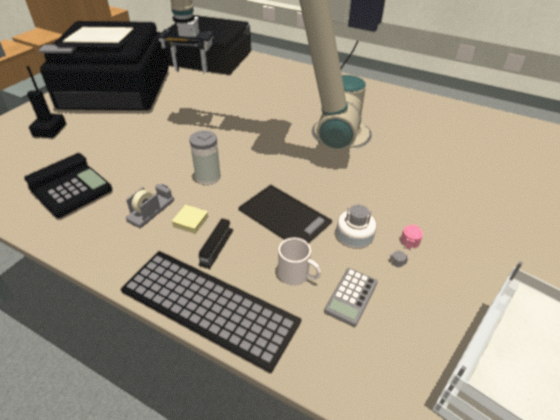

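View pics/top0.png

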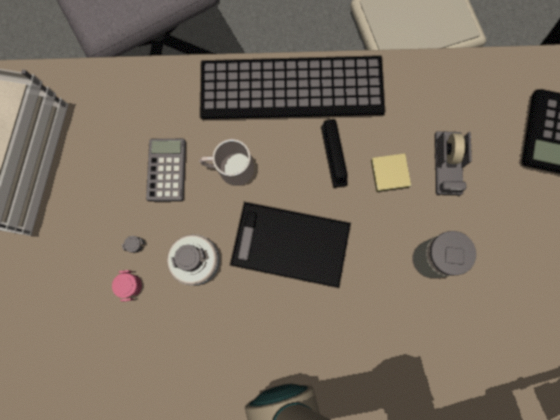

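The left-hand white tub carries the grey cap at top-view pixel (188,259). The pink cap at (125,286) and the small grey cap at (132,243) are the look-alikes. The tray is centred near (290,245), with the marker at its left (+y) end. The tab axis is at about 104°. Next I check the wrist range and take a close look from above.

```bash
cat > h.py <<'E'
from plant import r, gripper_to, inverse_kinematics, vision, models, telemetry as t
import numpy as np, cv2
from scipy.spatial.transform import Rotation as R
def quat(deg):  # tool down, closing line at deg from world x
    p=np.radians(deg); y=np.array([np.cos(p),np.sin(p),0]); z=np.array([0,0,-1.])
    return R.from_matrix(np.c_[np.cross(y,z),y,z]).as_quat(scalar_first=True)
def snap(c,f):
    im=vision.snapshot(c); cv2.imwrite(f"pics/{f}.png",im[...,::-1]); return im
E
python3 - <<'E'
from h import *
for a in range(-256,290,30):
    q=inverse_kinematics([.489,.243,.22],quat(a)); print(a, None if q is None else np.round(q,2))
for s in (104,-76):
    q=inverse_kinematics([.489,.243,.22],quat(s)); print(s,q[5])
r.move_to([.489,.243,.24],quat(-76))
cal=vision.get_calibration("wrist"); snap("wrist","w0")
print(cal["position"],t.current_ee_pos(),t.current_t(),t.current_joints())
for n in ("cap_mid","tab_face_a","collar","tub"):
    print(n,[(np.round(d["at"],4).tolist(),round(d["score"],2)) for d in models.mark_of(n,"wrist")])
E
```

```text
-256 [ 0.33  0.24  1.58 -0.    1.32 -1.48]
-226 [ 0.33  0.24  1.58 -0.    1.32 -2.  ]
-196 [ 0.33  0.24  1.58 -0.    1.32 -2.53]
-166 None
-136 None
-106 [ 0.33  0.24  1.58 -0.    1.32  2.18]
-76 [ 0.33  0.24  1.58 -0.    1.32  1.66]
-46 [ 0.33  0.24  1.58 -0.    1.32  1.14]
-16 [ 0.33  0.24  1.58 -0.    1.32  0.61]
14 [ 0.33  0.24  1.58 -0.    1.32  0.09]
44 [ 0.33  0.24  1.58 -0.    1.32 -0.43]
74 [ 0.33  0.24  1.58 -0.    1.32 -0.96]
104 [ 0.33  0.24  1.58 -0.    1.32 -1.48]
134 [ 0.33  0.24  1.58 -0.    1.32 -2.  ]
164 [ 0.33  0.24  1.58 -0.    1.32 -2.53]
194 None
224 None
254 [ 0.33  0.24  1.58 -0.    1.32  2.18]
284 [ 0.33  0.24  1.58 -0.    1.32  1.66]
104 -1.4813912002925345
-76 1.6602014532972582
[0.56208797 0.2618768  0.39422404] [0.48939078 0.24233978 0.23996465] 4.0667 [ 3.32510189e-01  2.27079599e-01  1.54916005e+00 -2.22291226e-04
  1.36535444e+00  1.66015365e+00]
cap_mid [([0.5255, 0.382, 0.0156], 0.82), ([0.4374, 0.3911, 0.0206], 0.74), ([0.4878, 0.2466, 0.0771], 0.58)]
tab_face_a [([0.535, 0.3656, 0.0143], 0.91), ([0.4935, 0.2118, 0.079], 0.9), ([0.4677, 0.3957, 0.0245], 0.87), ([0.4018, 0.3895, 0.0223], 0.82), ([0.4829, 0.2746, 0.0775], 0.71), ([0.5234, 0.4056, 0.0145], 0.64)]
collar []
tub [([0.4905, 0.2457, 0.0039], 0.97)]
```

View pics/w0.png

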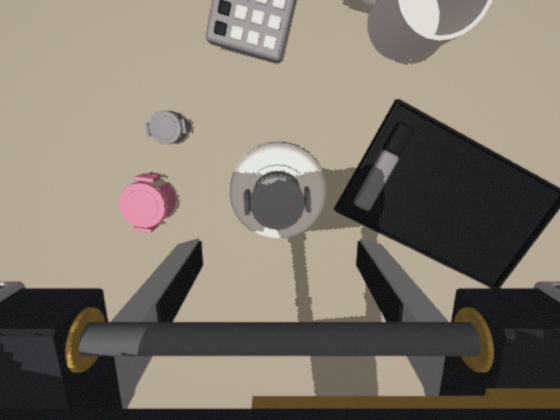

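The wrist view confirms the alignment. The tabs are at (248,203) and (308,199), nearly parallel to the closing line, and the cap sits between them. I'll refine by back-projection, descend and squeeze.

Run:
```python
from h import *
c=vision.get_calibration("wrist"); Rc=R.from_quat(c["orientation"],scalar_first=True).as_matrix(); p0=np.array(c["position"])
def bp(u,v,z):
    d=Rc@[(u-c["cx"])/c["fx"],(v-c["cy"])/c["fy"],1]; return p0+d*(z-p0[2])/d[2]
a,b=bp(248,203,.088),bp(308,199,.088); d=a-b
print(a,b,(a+b)/2,np.degrees(np.arctan2(d[1],d[0])))
m=np.array([.4893,.244])*.6+.4*((a+b)/2)[:2]
ang=(102.7+np.degrees(np.arctan2(d[1],d[0])))/2-180
print(m,ang)
r.move_to([*m,.16],quat(ang))
print("guard",r.move_l([*m,.093],vel=.08,guard=8))
print(t.current_ee_pos(),t.current_wrist_force())
gripper_to(.050,45); 
print(t.current_opening(),t.current_finger_force(),t.current_wrist_force(),t.current_torque(),t.current_t(),t.current_joints())
```

```text
[0.47978519 0.27363388 0.088     ] [0.49826133 0.21654017 0.088     ] [0.48902326 0.24508702 0.088     ] 107.93213715327282
[0.4891893  0.24443481] -74.68393142336359
guard False
[0.48966258 0.24461663 0.09348047] [ 0.25335541  0.18091946 -0.12770839]
0.05315107752639986 44.92316722869873 [-0.69990721 -0.09611567  5.05865935] [-0.09360384  0.21033744  0.01896121] 6.3917 [ 3.36172579e-01  3.46527658e-01  1.77028306e+00 -7.69364912e-05
  1.02432304e+00  1.63954186e+00]
```

Both tabs are fully in, at a 53 mm opening. I turn in small steps and watch the torque for the stop.

Run:
```python
from h import *
q=np.array(t.current_joints()); q0=q[5]; base=t.current_torque()[2]
for k in range(1,25):
    q[5]=q0-np.radians(6*k); r.movej(q)
    tz=t.current_torque()[2]; print(6*k,round(tz,3),np.round(t.current_wrist_force(),1),round(t.current_opening(),4),round(t.current_t(),2))
    if abs(tz-base)>.12 or t.current_opening()<.045: break
snap("wrist","w1")
```

```text
6 -0.022 [-0.9  0.3  3. ] 0.0535 6.64
12 0.049 [ 0.  -0.1  1.8] 0.0533 6.89
18 0.033 [ 1.3 -0.1  1.6] 0.0532 7.14
24 0.02 [0.1 0.1 1.8] 0.0534 7.39
30 0.028 [ 0.7 -0.1  2.8] 0.0533 7.64
36 -0.002 [-0.7 -0.5  2.8] 0.0529 7.89
42 0.036 [-0.3 -0.3  2.3] 0.0535 8.14
48 -0.005 [-0.1 -0.2  2.5] 0.0532 8.39
54 0.074 [0.2 0.1 2.1] 0.053 8.64
60 -0.0 [-0.5 -0.2  1.9] 0.0533 8.89
66 0.023 [-0.6  0.4  1.7] 0.0533 9.14
72 0.018 [-0.4  1.   1.8] 0.0535 9.39
78 0.002 [ 0.3 -0.1  2.3] 0.053 9.64
84 -0.007 [0.2 0.7 2.8] 0.0536 9.89
90 0.05 [ 1.6 -0.5  3.4] 0.0532 10.14
96 0.036 [-1.  -0.2  1.8] 0.0534 10.39
102 0.028 [-0.   0.9  2.7] 0.0535 10.64
108 0.024 [-0.5  0.5  2.5] 0.0535 10.89
114 0.018 [ 0.3 -0.8  2.3] 0.0532 11.14
120 0.031 [ 0.3 -0.1  2.6] 0.0531 11.39
126 0.092 [-0.2 -0.   2.5] 0.054 11.64
132 -0.001 [0.3 0.7 3.1] 0.0531 11.89
138 -0.066 [-0.3 -0.2  2.2] 0.0529 12.14
144 -0.08 [-0.   1.3  3.1] 0.0533 12.39
```

View pics/w1.png

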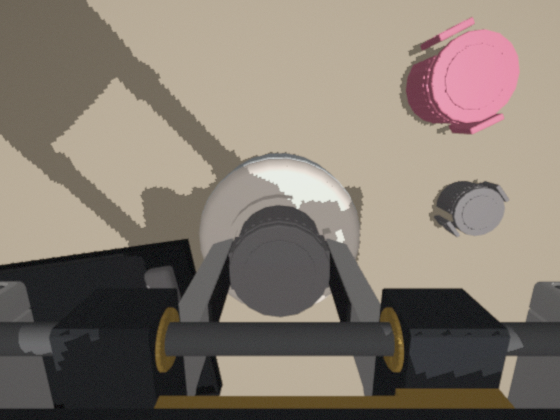

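The cap is gripped and the tub is still upright. Torque shifted by about -0.1 N·m from 138°, which suggests the stop. I'll back off 9° into the free window and lift with a guard.

Run:
```python
from h import *
q=np.array(t.current_joints()); q[5]+=np.radians(9); r.movej(q)
print(t.current_torque()[2],t.current_wrist_force())
p=np.array(t.current_ee_pos())
g=r.move_l([p[0],p[1],p[2]+.012],vel=.03,guard=5); print(g,t.current_ee_pos(),t.current_wrist_force())
if not g:
    g=r.move_l([p[0],p[1],p[2]+.06],vel=.08,guard=5); print(g,t.current_ee_pos(),t.current_wrist_force(),t.current_opening())
snap("scene","s1"); snap("wrist","w2"); print(t.current_t())
for c in("scene","wrist"):
  for n in ("cap_mid","tub"): print(c,n,[(np.round(d["at"],3).tolist(),round(d["score"],2)) for d in models.mark_of(n,c)])
```

```text
-0.04715119938387872 [0.3834331  0.37802939 2.44801798]
False [0.48912505 0.24441791 0.10555212] [-0.40728434  0.73508544 -1.22653702]
False [0.48892321 0.24437522 0.15318269] [-0.93800709  0.02418276  0.15951704] 0.05331413804026475
14.1167
scene cap_mid [([0.437, 0.397, 0.021], 0.97), ([0.487, 0.24, 0.131], 0.83), ([0.531, 0.384, 0.013], 0.69)]
scene tub [([0.492, 0.244, -0.001], 0.94), ([0.521, 0.032, -0.002], 0.24)]
wrist cap_mid [([0.488, 0.245, 0.139], 0.66), ([0.437, 0.392, 0.019], 0.65), ([0.527, 0.386, 0.011], 0.64)]
wrist tub [([0.489, 0.243, 0.002], 0.96)]
```

The cap is off (z about 0.135 at the time) and the tub is still in place. Next I place it in the tray.

Run:
```python
from h import *
p=np.array(t.current_ee_pos()); x,y=.519,.004
r.move_l([p[0],p[1],.19],vel=.15)
r.move_l([x,y,.19],vel=.2)
r.move_l([x,y,.06],vel=.12)
g=r.move_l([x,y,.034],vel=.02,guard=4); print(g,t.current_ee_pos(),t.current_wrist_force(),t.current_opening(),t.current_finger_force(),t.current_t())
r.hold(.3)
snap("top","t2"); print([(np.round(d["at"],3).tolist(),round(d["score"],2)) for d in models.mark_of("cap_mid","top")])
```

```text
True [0.51890429 0.00401471 0.04140228] [-0.56085267 -0.26007784  3.64901048] 0.05321552573433506 44.926739037036896 18.1917
[([0.531, 0.387, 0.012], 0.69), ([0.436, 0.396, 0.024], 0.69), ([0.52, 0.006, 0.022], 0.43)]
```

The cap touched the floor at exactly the expected height. I release it, retract and check.

Run:
```python
from h import *
gripper_to(.085); r.hold(.2)
r.move_l([.519,.004,.15],vel=.08); r.move_l([.47,-.12,.3],vel=.2); r.hold(.3)
snap("top","t3")
for n in ("cap_mid","tub"): print(n,[(np.round(d["at"],3).tolist(),round(d["score"],2)) for d in models.mark_of(n,"top")])
snap("scene","s3"); 
im=cv2.imread("pics/s3.png")[150:270,230:430]; cv2.imwrite("pics/s3c.png",cv2.resize(im,None,fx=4,fy=4)); print(t.current_t(),t.current_opening())
```

```text
cap_mid [([0.437, 0.396, 0.02], 0.9), ([0.519, 0.007, 0.026], 0.83), ([0.502, -0.025, 0.03], 0.71), ([0.533, 0.387, 0.011], 0.57)]
tub [([0.489, 0.245, 0.004], 0.81), ([0.697, 0.314, -0.003], 0.54)]
22.6333 0.08517627768420681
```

View pics/s3c.png

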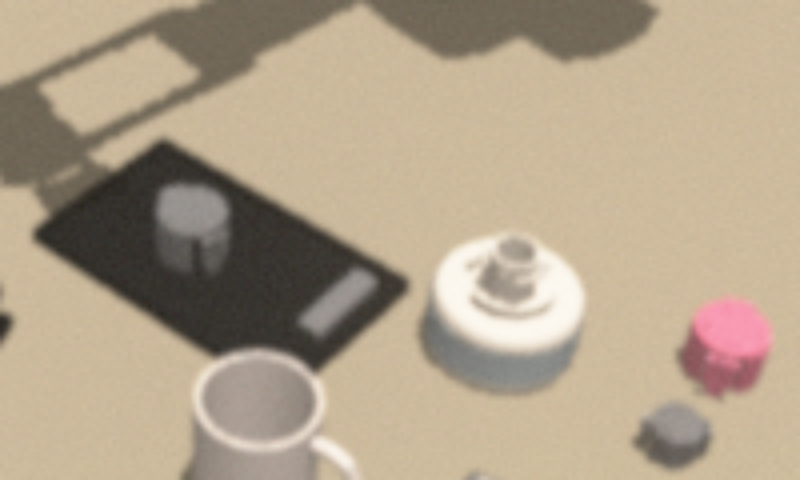

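The cap stands upright in the tray (crop pixel 192,230). The tub is open and in place (505,310), and the marker looks unmoved.

```bash
python3 -c "
from h import *
print(r.sign_off())"
```

```text
the job is handed in; nothing more can be done
None
```

The job is handed in: the cap is off the tub and stands upright and released on the tray floor, the tub is standing where it was, and nothing else visible in the last pictures was moved.

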